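# Find the full-depth seal groove with a sprung depth gauge

### The job

The metal lid plate has two inlaid strips, each with a seal groove; the grooves look alike, but only one is cut to the full 10 mm; the other is 6 mm deep. Take the sprung depth gauge from its wooden stand, push its probe into a groove until the foot sits flat on the plate and read the depth; find the 10 mm groove this way and hold the foot there, flat, still and gently (never pressing on the plate with more than 35 N), for at least a second. Then put the gauge back upright across the slot in the middle of its stand, probe free, and let go, leaving all other things where they stand.

Things in the scene. Friction and masses are not known exactly. Their poses are not given: they have to be found in the camera images.
- plate: Flat bare metal lid plate fixed on levelling feet 1 to 10 mm above the bench, 120 (x) by 150 (y) by 30 mm. Origin: centre of its underside; top face 30 mm above it. Two steel strips 25 mm wide are let into it along x over its whole length, midlines at y = +32 and -32 mm, tops 0.6 mm below the top face. In each runs an open groove 9 mm wide. One is 10 mm deep, the other 6: which differs by start.
- slot_left (a point): Midline of the strip at the plate's y = +32 mm, halfway along, level with the plate's top face; x axis along the strip, z up. The strip's 9 mm groove runs parallel to it, its centre line anywhere up to 8 mm to either side: not measured, to be seen or felt for. Groove depth is counted from the plate's top face.
- slot_right (a point): Midline of the strip at the plate's y = -32 mm, halfway along, level with the plate's top face; x axis along the strip, z up. The strip's 9 mm groove runs parallel to it, its centre line anywhere up to 8 mm to either side: not measured, to be seen or felt for. Groove depth is counted from the plate's top face.
- gauge: Loose depth gauge, about 0.25 kg, upright on the stand: steel foot bar 18 (x) by 56 (y) by 12 mm high; on it an aluminium housing 22 (x) by 26 (y) mm, 12 to 78 mm above the foot's underside, cap to 82 mm. Grip its 22 mm (x) faces, 50 mm up. Origin: centre of the foot's underside, z up. Its foot (y) goes across a groove. On its y faces a dark tab rises on a white scale as the probe goes in.
- probe_tip (a point): Lower end of the sprung probe, a steel pin of 5 mm diameter with a ball end on the gauge's z axis; it stands 16 mm below the foot's underside when free.
- probe (a joint): How far the probe is pushed in, m: 0 free, 0.016 flush with the foot's underside. Spring 2.1 N at 0 and 0.35 N more per mm (7.7 N flush). With the foot flat, groove depth is 16 mm minus this: 0.006 in the 10 mm groove, 0.010 in the 6 mm groove, 0.016 on the plate's plain face (plate and strips do not give).
- stand: Wooden stand fixed to the bench, 70 (x) by 100 (y) by 32 mm high: two cheeks, each 36 mm wide, with a slot 28 mm wide and 24 mm deep between them along x. The gauge's foot lies across the slot on the cheeks' tops (32 mm above the bench), gauge y along stand y, and the free probe hangs in the slot without touching. Origin: centre of its underside.
- flask_big: Bystander: glass conical flask, 140 mm high, 92 mm wide. Origin: underside centre.
- flask_small: Bystander: glass conical flask, 110 mm high, 73 mm wide. Origin: underside centre.
- beaker: Bystander: glass beaker, 90 mm high, 70 mm wide. Origin: underside centre.
- stopper: Bystander: black rubber stopper, 30 mm high, 32 mm wide, between stand and plate. Origin: underside centre.
- bottle: Bystander: amber bottle, 150 mm high, 64 mm wide. Origin: underside centre.
- spatula: Bystander: steel spatula about 180 mm long lying on the bench.
- dish: Bystander: white porcelain dish, 30 mm high, 90 mm wide. Origin: underside centre.

How it is judged (in metres and radians):
On the way:
1. the gauge's foot is held flat and still on the plate, pressing on it, with the probe on the floor of the 10 mm groove (reading 0.0045 to 0.0078), for 1 s (contact force between gauge and plate above 1.5 N and z of gauge in the frame of plate below 0.0312 m and angle between the z axis of gauge and the z axis of plate, either way round below 0.035 rad and value of joint probe between 0.0045 and 0.0078 m and linear speed of gauge below 0.02 m/s), for 1 s.
At the end, for the whole second after the job is handed in: the gauge stands upright (within 3 degrees) on the stand's two cheeks, within 15 mm of the stand's middle and 17 degrees of its direction, probe free (reading under 0.0015), at rest (horizontal distance between gauge and stand below 0.015 m and z of gauge in the frame of stand between 0.03 and 0.034 m and angle between gauge's own z axis and vertical below 0.05 rad and angle between the y axis of gauge and the y axis of stand, either way round below 0.3 rad and value of joint probe below 0.0015 m and linear speed of gauge below 0.01 m/s); the robot touches nothing.
It fails at once if the gauge presses on the plate with more than 35 N (contact force between gauge and plate above 35 N).
It fails at once if the gauge is tipped by more than 40 degrees (angle between gauge's own z axis and vertical above 0.7 rad).
It fails at once if a bystander is moved by more than 20 mm (distance of any of flask_big, flask_small, beaker, stopper, bottle, spatula, dish from where it was at the start of the episode above 0.02 m).
It also fails if it takes over 72 s, if anything falls off the work surface, if the arm or the gripper's body presses on something with over 40 N, if the wrist force passes 120 N, or if a joint passes its speed limit or range.

### The arm

A 6-joint arm with a two-finger parallel gripper is mounted at the origin on the work surface. World frame = base frame: x ahead of the robot, y to its left, z up, the work surface at z = 0. Lengths are in m, angles in degrees, forces in N, time in s.
With the tool pointing down it reaches from about 0.325 to 0.85 m from the base axis. Payload 15.5 kg.
Tool frame: the origin (TCP) lies midway between the tips of the shut fingers; the grasp point (between the pads) lies 19 mm behind it; y points along the fingers, x is the direction in which the jaws open and shut, and the axes are right-handed (so a half turn about y gives the same grasp; the last joint's range is limited). The gripper opens to 91 mm and grips with 3 to 60 N. Pads are 32 mm wide; open, the fingers measure 118 mm over their backs; the gripper's body (76 mm by 178 mm) begins 60 mm behind the grasp point.
Start: joints at [61.851, 28.281, 77.091, -0, 74.628, -5.472], TCP at [0.241, 0.577, 0.214] pointing down, gripper open.
Joint ranges: [-166.48, 166.48], [-47.26, 123.95], [12.59, 153.08], [-70.14, 250.14], [6.76, 159.57], [-176.63, 176.63]. Speed limits (degrees/s): [108.29, 108.29, 147.25, 172.46, 172.46, 172.46].

### API

Orientations are given as a 3x3 rotation matrix whose columns are the frame's x, y, z axes.
In Python, from bench import ctrl gives the robot as it stands. The module is installed in compiled form; this text tells all that it offers. Calls block until the motion is done:
- ctrl.goto(position, orientation): joint-space move of the TCP to a pose.
- ctrl.move_l(position, vel=0.15, ori=None, contact_N=None): straight line of the TCP; ori=None keeps the orientation; vel is the mean speed in m/s. With contact_N (N) it stops when the force on the tool has changed by that much, and returns True; else False.
- ctrl.movej(angles): joint-space move.
- ctrl.command_gripper(opening): opening from 0.0 (shut) to 1.0 (fully open); the grip force is fixed at half the most; returns when the fingers have stopped.
- ctrl.sleep(seconds).
- ctrl.ik(position, orientation): joint angles nearest the present ones, or None.
- ctrl.read_camera(name): name is "scene" or "top" or "wrist"; returns the picture (420x560x3 uint8, blue, green, red); there is no depth.
- ctrl.camera_params(name): a dict with "fx", "fy", "cx", "cy" (pixels), "pose" (4x4, takes a point from camera to world coordinates); the wrist camera has in their place "T_tool_cam" (4x4, takes a point from camera to tool coordinates, whose origin is the TCP and whose axes are the tool frame's). Camera axes: x right, y up, looking along -z (the intrinsics and any distortion apply to the point x, -y, -z); pixel columns grow to the right and rows downward; lengths in m; the calibration is good to about 2 mm. The wrist camera is an equidistant fisheye: a pixel r from the principal point sees the ray r / f radians off the axis. A picture is of the moment at which its call begins: read the wrist's pose just before it. camera_params takes no time and is no camera call.
A pose or a line that the arm cannot do raises ctrl.MotionError and nothing moves.
- ctrl.sign_off(): hands the job in, once; it reports no verdict.
Readings, each from a call of its own:
- ctrl.current_t(): time.
- ctrl.current_q(): joint angles.
- ctrl.current_dq(): joint speeds.
- ctrl.current_effort(): joint torques, N m.
- ctrl.current_tool_pos(): TCP position.
- ctrl.current_eef_rot(): TCP orientation.
- ctrl.current_contact_force(): force on the tool from outside, world axes, zero at the start.
- ctrl.current_wrist_torque(): the same for the moment, N m.
- ctrl.current_grip_width(): opening from 0.0 (shut) to 1.0 (fully open).
Only numpy, scipy, OpenCV 4.12 (cv2) and the standard library are available. Lean on these libraries where they do the work, as an engineer would, in place of code of your own. Each camera call takes 0.05 s, during which the arm holds its last target. There are 200 camera calls.

## Working session

There is one attempt and no reset: what is moved stays moved. The work goes in short steps, each a Python script; the robot and the scene stay as the last script left them, time stands still between calls to the robot, and variables do not carry over. Pictures are saved under pics/ and viewed, about 8 in all and at most 12, crops included, and the job is handed in when it is done.

```bash
mkdir -p pics; python3 - <<'E'
from bench import ctrl
import cv2
for n in("scene","top"):
    p=ctrl.camera_params(n);print(n,p)
    cv2.imwrite(f"pics/{n}0.png",ctrl.read_camera(n))
print(ctrl.camera_params("wrist"),ctrl.current_eef_rot(),ctrl.current_t())
E
```

```text
scene {'fx': 396.15946859873645, 'fy': 396.15946859873645, 'cx': 284.4399345397356, 'cy': 209.5495493397037, 'pose': array([[ 0.04842103, -0.53507334,  0.84341682,  1.50297145],
       [ 0.99869035,  0.03990378, -0.03201995, -0.08334097],
       [-0.0165225 ,  0.84386267,  0.53630476,  0.6184876 ],
       [ 0.        ,  0.        ,  0.        ,  1.        ]])}
top {'fx': 522.9137364810314, 'fy': 522.9137364810314, 'cx': 268.34796834951754, 'cy': 212.3275788885693, 'pose': array([[ 0.02243496,  0.99123055, -0.13022545,  0.45259529],
       [-0.99960957,  0.02007079, -0.01943871, -0.0488103 ],
       [-0.01665452,  0.13061071,  0.99129384,  1.33663577],
       [ 0.        ,  0.        ,  0.        ,  1.        ]])}
{'fx': 325.19226210127806, 'fy': 325.19226210127806, 'cx': 272.96718686036, 'cy': 216.46918869876615, 'T_tool_cam': array([[ 9.99999850e-01,  3.34670305e-05,  5.46221340e-04,
         2.34291626e-04],
       [ 5.17877687e-04,  2.64709043e-01, -9.64328188e-01,
        -1.70934012e-01],
       [-1.76862929e-04,  9.64328327e-01,  2.64708986e-01,
         7.47443815e-02],
       [ 0.00000000e+00,  0.00000000e+00,  0.00000000e+00,
         1.00000000e+00]])} [[ 3.85550786e-01 -5.64350569e-04 -9.22686443e-01]
 [ 9.22685876e-01 -1.03011892e-03  3.85551180e-01]
 [-1.16806279e-03 -9.99999310e-01  1.23555140e-04]] 0.1
```

View pics/top0.png

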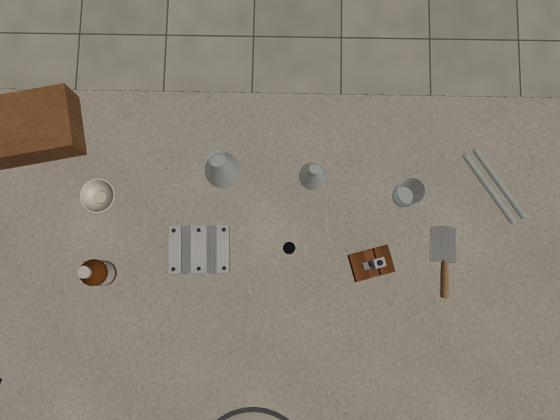

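View pics/scene0.png

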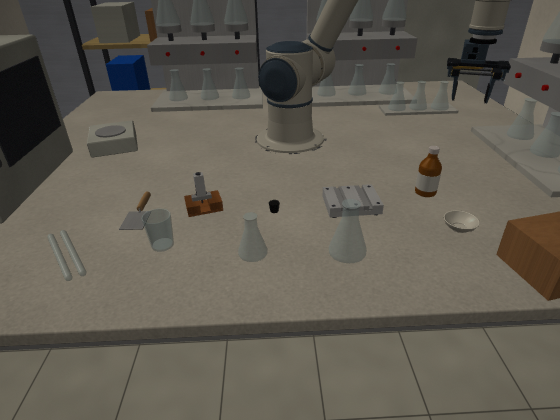

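```bash
cat > h.py <<'E'
from bench import ctrl
import numpy as np, cv2
def R(yaw):
    c,s=np.cos(np.radians(yaw)),np.sin(np.radians(yaw))
    return np.array([[c,0,-s],[s,0,c],[0,-1.,0]])
def wristT():
    T=np.eye(4);T[:3,:3]=ctrl.current_eef_rot();T[:3,3]=ctrl.current_tool_pos()
    return T@ctrl.camera_params("wrist")["T_tool_cam"]
def rays(name,px,T=None):
    p=ctrl.camera_params(name);px=np.atleast_2d(np.asarray(px,float))
    d=(px-[p["cx"],p["cy"]])/p["fx"]
    if name=="wrist":
        r=np.linalg.norm(d,axis=1,keepdims=True)+1e-12
        v=np.c_[d/r*np.sin(r),np.cos(r)]
    else: T=p["pose"];v=np.c_[d,np.ones(len(d))]
    v=v*[1,-1,-1]
    return T[:3,3],v@T[:3,:3].T
def onz(name,px,z,T=None):
    o,v=rays(name,px,T);return o+v*((z-o[2])/v[:,2])[:,None]
def proj(name,P,T=None):
    p=ctrl.camera_params(name)
    if name!="wrist":T=p["pose"]
    c=(np.atleast_2d(P)-T[:3,3])@T[:3,:3]*[1,-1,-1]
    if name=="wrist":
        n=np.linalg.norm(c[:,:2],axis=1,keepdims=True);d=c[:,:2]/n*np.arctan2(n,c[:,2:])
    else:d=c[:,:2]/c[:,2:]
    return d*p["fx"]+[p["cx"],p["cy"]]
def shot(fn):
    T=wristT();im=ctrl.read_camera("wrist");cv2.imwrite("pics/"+fn,im);np.save("pics/"+fn+".npy",T);return im,T
E
python3 - <<'E'
from h import *
im=cv2.imread("pics/top0.png")
hsv=cv2.cvtColor(im,cv2.COLOR_BGR2HSV)
m=cv2.inRange(hsv,(3,110,30),(20,255,200));m[:,:330]=0;m[:,410:]=0;m[:230]=0;m[300:]=0
p=cv2.findNonZero(m)
b=cv2.boxPoints(cv2.minAreaRect(cv2.convexHull(p)))
w=onz("top",b,.032);print("stand",w.mean(0),w)
roi=im[215:285,155:245]
hs=cv2.cvtColor(roi,cv2.COLOR_BGR2HSV)
m=cv2.morphologyEx(cv2.inRange(hs,(85,0,90),(140,255,255)),cv2.MORPH_OPEN,np.ones((3,3)))
c=max(cv2.findContours(m,0,2)[0],key=cv2.contourArea)
b=cv2.boxPoints(cv2.minAreaRect(c))+[155,215]
w=onz("top",b,.036);print("plate",w.mean(0),w)
print(onz("top",[[199,249]],.036),onz("top",[[380,263]],.114),onz("top",[[289,248]],.03))
print("bystanders bases",onz("top",[[222,185],[313,185],[289,248],[100,273]],0))
x=onz("top",[[372,263]],.032)[0]
for yaw in(10,-170,190,0,180):print(yaw,ctrl.ik([x[0],x[1],.22],R(yaw)))
E
```

```text
stand [ 0.50299031 -0.28024915  0.032     ] [[ 0.52163176 -0.22181592  0.032     ]
 [ 0.55031888 -0.32118715  0.032     ]
 [ 0.48420483 -0.33835304  0.032     ]
 [ 0.45580576 -0.23964048  0.032     ]]Traceback (most recent call last):
  File "<stdin>", line 11, in <module>
ValueError: max() iterable argument is empty
```

```bash
python3 - <<'E'
from h import *
print(onz("top",[[199,249]],.036),onz("top",[[380,263]],.114),onz("top",[[289,248]],.03))
print(onz("top",[[168,225],[229,225],[229,274],[168,274]],.036))
g=[.50,-.28,.24]
for yaw in(16,-164):print(yaw,ctrl.ik(g,R(yaw)))
for y in (0,180): print(y,ctrl.ik([.53,.13,.15],R(y)),ctrl.current_t())
yaw=16 if ctrl.ik(g,R(16)) is not None else -164
ctrl.goto(g,R(yaw))
shot("w1.png");print(ctrl.current_tool_pos(),ctrl.current_t())
E
```

```text
[[0.52781854 0.14740685 0.036     ]] [[ 0.49987616 -0.28659094  0.114     ]] [[ 0.53548371 -0.07676026  0.03      ]]
[[0.58629615 0.22775267 0.036     ]
 [0.58946184 0.07450902 0.036     ]
 [0.46764183 0.07057497 0.036     ]
 [0.4642789  0.22194201 0.036     ]]
16 [-3.52185382e+01  2.26647871e+01  8.25502452e+01 -2.54444375e-14
  7.47849677e+01 -5.12185382e+01]
-164 [-35.21853821  22.66478706  82.55024519   0.          74.78496775
 128.78146179]
0 [ 7.51150796e+00  2.61895088e+01  9.28087565e+01 -2.54444375e-14
  6.10017347e+01  7.51150796e+00] 0.1
180 [ 7.51150796e+00  2.61895088e+01  9.28087565e+01 -2.54444375e-14
  6.10017347e+01 -1.72488492e+02] 0.1
[ 0.50030449 -0.2794973   0.23998226] 3.2833
```

View pics/w1.png

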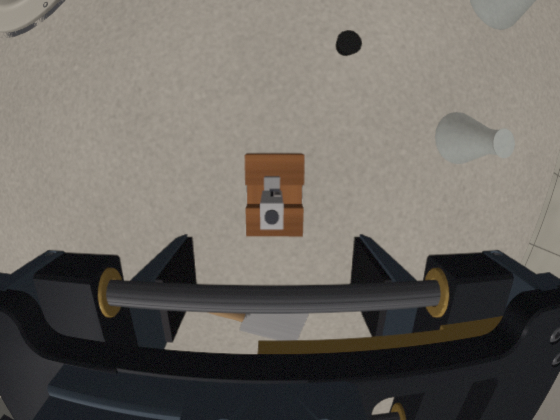

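```bash
python3 - <<'E'
from h import *
im=cv2.imread("pics/w1.png");T=np.load("pics/w1.png.npy")
hsv=cv2.cvtColor(im,cv2.COLOR_BGR2HSV)
m=cv2.inRange(hsv,(3,110,30),(20,255,220));m[:140]=0;m[245:]=0;m[:,:230]=0;m[:,320:]=0
r=cv2.minAreaRect(cv2.convexHull(cv2.findNonZero(m)));b=cv2.boxPoints(r);print(r)
for z in(.032,):
    w=onz("wrist",b,z,T);print("stand",w.mean(0),w)
g=cv2.inRange(hsv[200:232,250:295],(0,0,165),(180,60,255))
g=cv2.morphologyEx(g,cv2.MORPH_CLOSE,np.ones((9,9)))
r=cv2.minAreaRect(cv2.convexHull(cv2.findNonZero(g)));b=cv2.boxPoints(r)+[250,200];print(r)
w=onz("wrist",b,.114,T);print("cap",w.mean(0),w)
# foot end top edge
w=onz("wrist",[[264,178],[281,178]],.044,T);print(w)
c=cv2.resize(im[145:245,230:320],None,fx=6,fy=6,interpolation=cv2.INTER_CUBIC);cv2.imwrite("pics/c1.png",c)
E
```

```text
((274.0, 194.5), (81.0, 58.0), 90.0)
stand [ 0.50237374 -0.28234939  0.032     ] [[ 0.45619757 -0.24407693  0.032     ]
 [ 0.52109461 -0.22538852  0.032     ]
 [ 0.55044637 -0.32009503  0.032     ]
 [ 0.48175641 -0.33983707  0.032     ]]Traceback (most recent call last):
  File "<stdin>", line 10, in <module>
cv2.error: OpenCV(4.12.0) /io/opencv/modules/imgproc/src/convhull.cpp:143: error: (-215:Assertion failed) total >= 0 && (depth == CV_32F || depth == CV_32S) in function 'convexHull'
```

```bash
python3 - <<'E'
from h import *
im=cv2.imread("pics/w1.png");T=np.load("pics/w1.png.npy")
g=cv2.cvtColor(im,cv2.COLOR_BGR2GRAY)
print(g[210,255:290]);print(g[198:236,263])
w=onz("wrist",[[260,203],[284,203],[284,228.5],[260,228.5]],.114,T);print("cap",w.mean(0),w)
w=onz("wrist",[[264,178],[281,178]],.044,T);print(w)
cv2.imwrite("pics/c1.png",cv2.resize(im[145:245,230:320],None,fx=6,fy=6,interpolation=cv2.INTER_CUBIC))
E
```

```text
[ 90  89  90  91 102 143 155 156 154 156 156 148 122  99  82  64  60  59
  65  78 119 144 152 155 156 155 154 149 127  96  88  90  89  89  90]
[ 76  76  75  77  88 121 152 154 155 155 157 158 154 155 156 156 153 153
 152 153 155 157 156 155 157 156 156 156 158 159 155 120  89  79  80  79
  81  85]
cap [ 0.50107037 -0.2856169   0.114     ] [[ 0.48681252 -0.27669047  0.114     ]
 [ 0.50842905 -0.27047686  0.114     ]
 [ 0.51556183 -0.29447419  0.114     ]
 [ 0.49347807 -0.30082609  0.114     ]]
[[ 0.48505247 -0.26355697  0.044     ]
 [ 0.50365659 -0.25820998  0.044     ]]
```

View pics/c1.png

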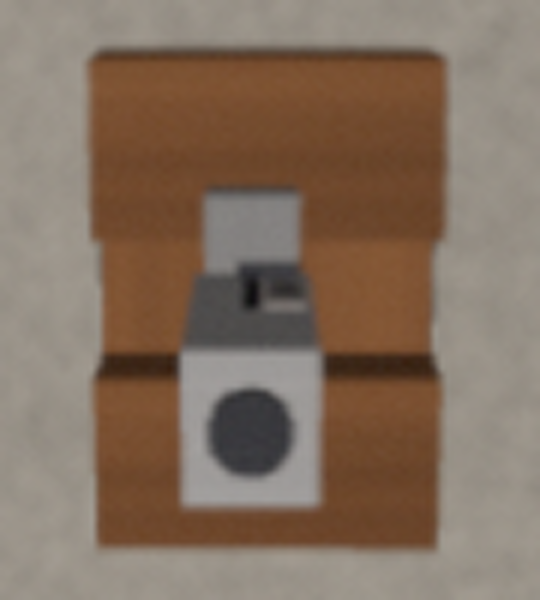

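```bash
python3 - <<'E'
from h import *
o=R(16.1);g=[.5013,-.2857]
ctrl.move_l(g+[.16],vel=.2,ori=o)
ctrl.move_l(g+[.063],vel=.12)
ctrl.command_gripper(0.0)
print(ctrl.current_grip_width()*91,ctrl.current_tool_pos(),ctrl.current_contact_force())
ctrl.move_l(g+[.15],vel=.1)
print("lifted",ctrl.current_grip_width()*91,ctrl.current_contact_force())
ctrl.goto([.527,.04,.17],R(1.5))
ctrl.sleep(.3)
shot("w2.png");print(ctrl.current_tool_pos(),ctrl.current_contact_force(),ctrl.current_t())
E
```

```text
21.886780349233668 [ 0.50123904 -0.28567045  0.06294126] [-0.36735434 -0.57662053 -0.17087656]
lifted 21.7385647106618 [-0.61530017 -0.75489731 -2.53110836]
[0.52706461 0.0395265  0.1699574 ] [-0.35862776 -0.08503473 -2.75145245] 8.4583
```

View pics/w2.png

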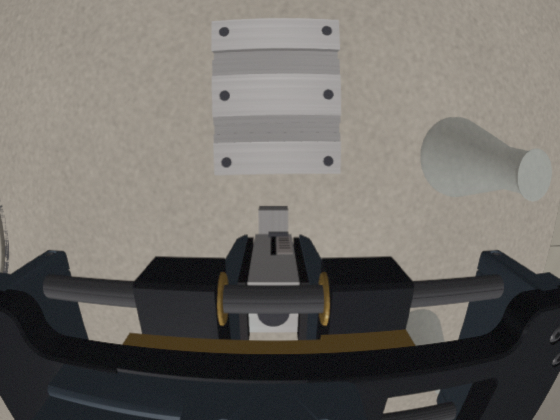

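```bash
python3 - <<'E'
from h import *
im=cv2.imread("pics/w2.png");T=np.load("pics/w2.png.npy")
c=cv2.resize(im[10:185,200:350],None,fx=4,fy=3.4,interpolation=cv2.INTER_CUBIC)
g=cv2.createCLAHE(4,(4,4)).apply(cv2.cvtColor(c,cv2.COLOR_BGR2GRAY))
cv2.imwrite("pics/c2.png",g)
G=cv2.cvtColor(im,cv2.COLOR_BGR2GRAY)[:,235:320].mean(1)
for r in range(12,182):print(r,round(G[r]),end="; ")
w=onz("wrist",[[213,22],[339,20],[340,174],[215,174]],.036,T);print(w,w.mean(0))
E
```

```text
12 146; 13 146; 14 147; 15 147; 16 147; 17 148; 18 157; 19 165; 20 163; 21 162; 22 162; 23 163; 24 164; 25 166; 26 167; 27 165; 28 163; 29 164; 30 163; 31 164; 32 164; 33 165; 34 166; 35 166; 36 166; 37 164; 38 163; 39 164; 40 164; 41 165; 42 165; 43 167; 44 166; 45 166; 46 166; 47 163; 48 140; 49 117; 50 116; 51 130; 52 136; 53 136; 54 136; 55 137; 56 137; 57 137; 58 136; 59 137; 60 137; 61 136; 62 136; 63 136; 64 136; 65 136; 66 137; 67 137; 68 137; 69 135; 70 137; 71 138; 72 139; 73 146; 74 162; 75 166; 76 165; 77 168; 78 170; 79 168; 80 164; 81 163; 82 163; 83 164; 84 165; 85 166; 86 168; 87 167; 88 164; 89 164; 90 164; 91 164; 92 164; 93 165; 94 165; 95 166; 96 166; 97 166; 98 165; 99 163; 100 163; 101 163; 102 164; 103 164; 104 165; 105 166; 106 165; 107 165; 108 166; 109 165; 110 163; 111 162; 112 163; 113 162; 114 158; 115 144; 116 136; 117 134; 118 134; 119 135; 120 137; 121 136; 122 134; 123 134; 124 134; 125 134; 126 134; 127 133; 128 135; 129 135; 130 134; 131 132; 132 131; 133 133; 134 134; 135 134; 136 134; 137 133; 138 133; 139 133; 140 135; 141 147; 142 164; 143 163; 144 161; 145 160; 146 161; 147 162; 148 163; 149 165; 150 165; 151 163; 152 161; 153 161; 154 161; 155 161; 156 162; 157 162; 158 163; 159 164; 160 164; 161 163; 162 161; 163 160; 164 161; 165 161; 166 162; 167 162; 168 163; 169 163; 170 163; 171 163; 172 163; 173 161; 174 156; 175 154; 176 154; 177 154; 178 153; 179 153; 180 153; 181 153; [[0.4658998  0.21930994 0.036     ]
 [0.5849117  0.2249064  0.036     ]
 [0.59032288 0.07421491 0.036     ]
 [0.47093727 0.07106702 0.036     ]] [0.52801791 0.14737457 0.036     ]
```

View pics/c2.png

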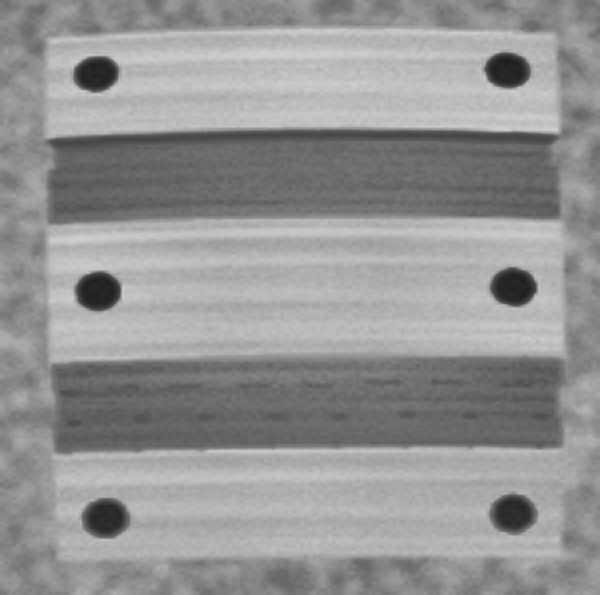

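```bash
python3 - <<'E'
from h import *
im=cv2.imread("pics/w2.png");T=np.load("pics/w2.png.npy")
a=cv2.resize(im[40:82,203:233],None,fx=13,fy=13,interpolation=cv2.INTER_CUBIC)
b=cv2.resize(im[40:82,325:355],None,fx=13,fy=13,interpolation=cv2.INTER_CUBIC)
c=cv2.resize(im[106:148,203:233],None,fx=13,fy=13,interpolation=cv2.INTER_CUBIC)
d=cv2.resize(im[106:148,325:355],None,fx=13,fy=13,interpolation=cv2.INTER_CUBIC)
v=np.vstack([np.hstack([a,b]),np.hstack([c,d])]);v=cv2.convertScaleAbs(v,alpha=2,beta=-130)
cv2.imwrite("pics/c3.png",cv2.resize(v,(572,590)))
print(proj("wrist",[[.528-.0011,.1474+.032,.036],[.528+.0011,.1474-.032,.036]],T))
E
```

```text
[[276.64018238  60.83612214]
 [277.26519552 128.11142221]]
```

View pics/c3.png

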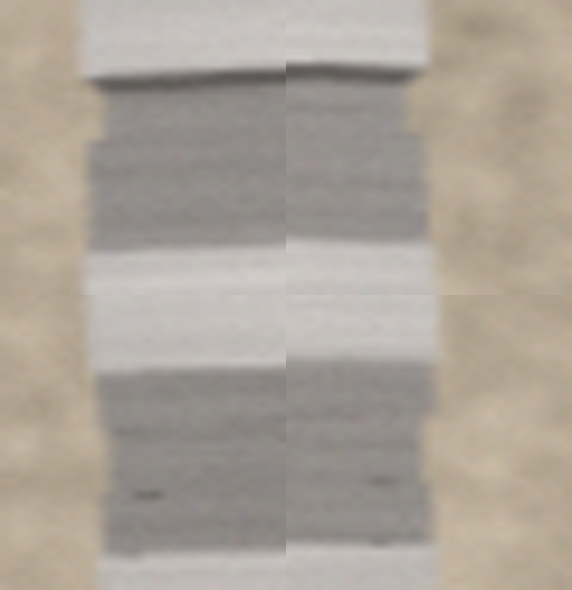

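```bash
python3 - <<'E'
from h import *
T=np.load("pics/w2.png.npy")
# L: upper,lower edge at left end; right end;  strip lower edge
P=lambda q,z=.0358:onz("wrist",q,z,T)[:,:2]
L=P([[213,50.3],[213,60],[338,49.3],[338,58.8]]);print(L,L.mean(0))
print("strip L edges",P([[276,48],[276,73.5]]), "widths",L[0]-L[1],L[2]-L[3])
Rr=P([[214,106+425/7-42],[214,106+490/7-42],[339,106+415/7-42],[339,106+482/7-42]]);print(Rr,Rr.mean(0))
print("strip R",P([[276,114.8],[276,141]]))
E
```

```text
[[0.46712901 0.1901531 ]
 [0.4674832  0.18045033]
 [0.58412141 0.19442728]
 [0.58423862 0.18488245]] [0.52574306 0.18747829]
strip L edges [[0.52599854 0.19212697]
 [0.52661583 0.16710378]] widths [-0.00035419  0.00970277] [-0.00011721  0.00954483]
[[0.46986004 0.11803678]
 [0.46993884 0.10923178]
 [0.58689112 0.12257888]
 [0.58727957 0.11348571]] [0.52849239 0.11583329]
strip R [[0.52760817 0.12786166]
 [0.52824556 0.10327695]]
```

```bash
cat > probe.py <<'E'
from h import *
def down(x,y,yaw=2.1,fn=None):
    ctrl.goto([x,y,.13],R(yaw)) if ctrl.current_tool_pos()[2]>.12 else None
    ctrl.move_l([x,y,.092],vel=.06);ctrl.sleep(.3)
    f0=ctrl.current_contact_force()
    c1=ctrl.move_l([x,y,.060],vel=.012,contact_N=1.5)
    z1=ctrl.current_tool_pos()[2];f1=ctrl.current_contact_force()-f0
    print("touch1",c1,z1,f1)
    c2=ctrl.move_l([x,y,z1-.018],vel=.005,contact_N=9)
    z2=ctrl.current_tool_pos()[2];ctrl.sleep(.2)
    print("foot",c2,z2,ctrl.current_contact_force()-f0,"diff mm",(z1-z2)*1e3,"torque",ctrl.current_wrist_torque(),"t",ctrl.current_t())
E
python3 - <<'E'
from probe import *
down(.5257,.1872)
shot("w3.png")
im=cv2.imread("pics/w3.png");cv2.imwrite("pics/c4.png",cv2.resize(im[130:340,190:360],None,fx=3,fy=2.8,interpolation=cv2.INTER_CUBIC))
E
```

```text
touch1 True 0.07259667007325574 [ 2.27418725 -0.32895241  3.20211471]
foot True 0.06782518827652012 [-0.61596764 -1.15818264  9.19540235] diff mm 4.771481796735616 torque [-0.02072724  0.13280531  0.10246582] t 13.3833
```

View pics/c4.png

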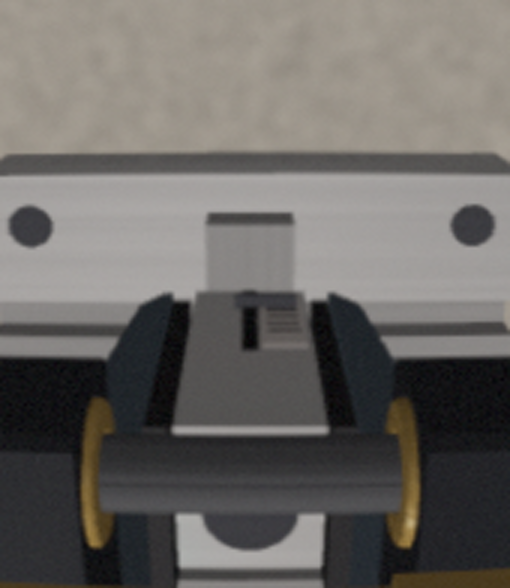

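```bash
python3 - <<'E'
from probe import *
p=ctrl.current_tool_pos();f=ctrl.current_contact_force()
c=ctrl.move_l([p[0],p[1],p[2]-.002],vel=.003,contact_N=5)
q=ctrl.current_tool_pos();print(c,(q-p)*1e3,f,ctrl.current_contact_force())
for _ in range(4):
    ctrl.sleep(.5);print(ctrl.current_tool_pos(),ctrl.current_contact_force(),ctrl.current_wrist_torque())
print(ctrl.current_t(),ctrl.current_grip_width()*91)
E
```

```text
True [ 0.01442106  0.02623439 -0.00039057] [-1.40434859  0.40320343  7.45770462] [-0.88787049 -0.67602997  7.48452778]
[0.52528973 0.18709699 0.06781786] [-0.61968324 -0.64860532  7.50982263] [-0.02927471  0.10615454  0.03732029]
[0.52530799 0.18709732 0.06783024] [-0.20868912  0.09770902  6.28633801] [0.00501337 0.06951911 0.02873548]
[0.52530407 0.1870753  0.06781586] [-0.41041997  0.22892979  6.96177219] [-0.05689296  0.14126754  0.05632909]
[0.52528828 0.18711967 0.06780849] [-0.5020285  -0.44272453  6.09401819] [0.0138686  0.12886562 0.04606211]
15.675 21.66384475405414
```

```bash
python3 - <<'E'
from probe import *
p=ctrl.current_tool_pos()
def fz():
    v=[]
    for _ in range(5): ctrl.sleep(.03);v.append(ctrl.current_contact_force()[2])
    return np.mean(v)
ctrl.move_l([p[0],p[1],.0823],vel=.02);ctrl.sleep(.2)
b=fz();print("free",b)
for h in (9,7.5,6.5,5.5,4.5,3,1.5,.7):
    ctrl.move_l([p[0],p[1],.0678+h/1e3],vel=.01);print(h,round((ctrl.current_tool_pos()[2]-.0678)*1e3,2),round(fz()-b,2))
print(ctrl.move_l([p[0],p[1],.0650],vel=.004,contact_N=5))
for _ in range(3):
    ctrl.sleep(.5);print(ctrl.current_tool_pos(),fz()-b)
im,T=shot("w4.png")
a=cv2.imread("pics/w2.png")
cr=lambda i:cv2.resize(i[200:260,240:310],None,fx=5.6,fy=8,interpolation=cv2.INTER_CUBIC)
cv2.imwrite("pics/c5.png",np.hstack([cr(a),cr(im)]));print(ctrl.current_t())
E
```

```text
free -2.898041631366369
9 8.99 0.24
7.5 7.41 0.05
6.5 6.43 0.2
5.5 5.56 2.82
4.5 4.49 2.72
3 2.97 2.98
1.5 1.46 4.04
0.7 0.67 4.1
True
[0.52534445 0.18711566 0.0678324 ] 9.812500177080121
[0.52533839 0.18713151 0.06782593] 9.803015400380609
[0.52533603 0.1871342  0.06784289] 9.503086731983984
23.3083
```

View pics/c5.png

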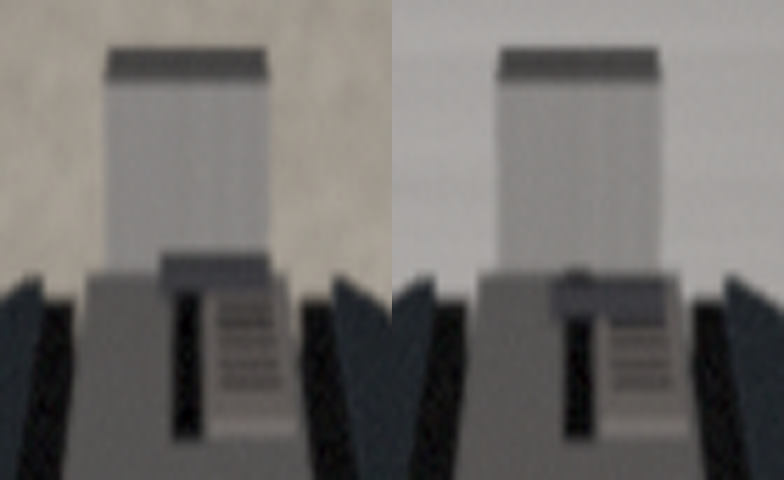

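```bash
python3 - <<'E'
from probe import *
p=ctrl.current_tool_pos();o=R(16.1);g=[.5017,-.2846]
ctrl.move_l([p[0],p[1],.16],vel=.08)
ctrl.goto([.527,.04,.17],R(2))
ctrl.goto(g+[.15],o);ctrl.sleep(.2)
ctrl.move_l(g+[.075],vel=.06,ori=o);ctrl.sleep(.2)
print("pre",ctrl.current_contact_force())
print(ctrl.move_l(g+[.060],vel=.008,contact_N=3),ctrl.current_tool_pos(),ctrl.current_contact_force())
ctrl.sleep(.3)
ctrl.command_gripper(0.6);ctrl.sleep(.2)
print(ctrl.current_contact_force(),ctrl.current_grip_width())
ctrl.move_l(g+[.16],vel=.08)
ctrl.goto([.50,-.28,.24],R(16));ctrl.sleep(.3)
im,T=shot("w5.png");print(ctrl.current_t())
cv2.imwrite("pics/c6.png",cv2.resize(im[145:245,230:320],None,fx=6,fy=6,interpolation=cv2.INTER_CUBIC))
E
```

```text
pre [ 0.00553062  0.09328744 -2.87322953]
True [ 0.50171581 -0.28459151  0.06290904] [-0.31532687  0.16240392  7.95536878]
[ 0.08332134 -0.56524508 -0.11190193] 0.5983285812537885
32.9583
```

View pics/c6.png

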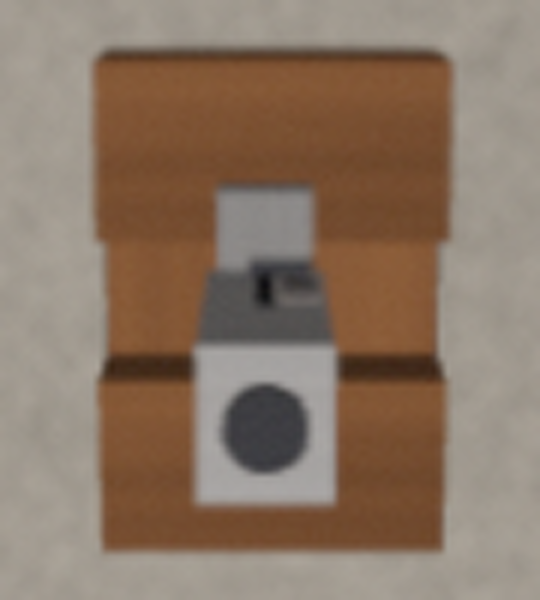

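The gauge stands upright across the slot, with its cap at crop (265, 425) and its foot end at row 187. It looks as it did at the start, slightly nearer the stand's middle, and the gripper is clear.

```bash
python3 -c "
from bench import ctrl
ctrl.sign_off()"
```

```text
the job is handed in; nothing more can be done
```

The 10 mm groove is the left one (plate y = +32 mm side, with the groove about 8 mm further out). I held the gauge there, put it back on its stand and handed the job in at about 33 s. No verdict is reported.

- **Depth:** on a slow second descent the probe touched between 6.4 and 5.6 mm above foot contact. That gives a reading of about 6 mm, so the groove is 10 mm deep. The tab moved on the scale and the spring force fits too.
- **Other groove:** I did not probe the right groove. In the picture its end notch was only about half as deep.
- **Hold:** I held the foot on the plate twice, for about 2 s and then 1.5 s or more, still and at about 9–10 N. Flatness was judged from the foot stopping hard at the same height both times and from small wrist torques, not measured directly.
- **Return:** the last picture shows the gauge upright across the slot, about 2 mm from the stand's middle and aligned with it. The probe sits over the slot and the gripper is open and clear.
- **Bystanders:** I kept clear of them, but did not check their positions again at the end.
- **Disagreement:** the first, faster descent gave only 4.8 mm, because it detected the touch late. That is why I repeated it slowly.

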